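# Stand the fallen square up against the plane

### The arm

A 6-joint arm with a two-finger parallel gripper is mounted at the origin on the work surface. World frame = base frame: x ahead of the robot, y to its left, z up, the work surface at z = 0. Lengths are in mm, angles in degrees, forces in N, time in s.
With the tool pointing down it reaches from about 300 to 850 mm from the base axis. Payload 5.4 kg.
Tool frame: the origin (TCP) lies at the very end of the fingers, on their centre line; the grasp point (between the pads) lies 19 mm behind it (r.tcp_to_grasp is the distance from the TCP to the grasp point, in mm); z points along the fingers, y is the line along which they close (so a half turn about z gives the same grasp; the last joint's range is limited). The gripper opens to 85 mm and grips with 20 to 120 N. Pads are 22 mm wide; open, the fingers measure 114 mm over their backs; the gripper's body (76 mm by 85 mm) begins 54 mm behind the grasp point. The pads swing forward as they close: fully open they stand 13 mm farther back than shut.
Start: joints at [-87.955, 9.076, 91.501, -0, 79.423, -12.038], TCP at [139.893, -557.706, 231.299] pointing down, gripper open.
Joint ranges: [-166.64, 166.64], [-54.1, 131.32], [10.49, 154.53], [-73.88, 253.88], [9.74, 151.15], [-171.62, 171.62]. Speed limits (degrees/s): [147.25, 147.25, 180, 180, 180, 180].

### API

Orientations are given as [roll, pitch, yaw] about the fixed x, y, z axes, in that order (R = Rz(yaw) Ry(pitch) Rx(roll)).
In Python, from bench import r gives the robot as it stands.
- The arm moves only by the shell command python3 -m pendant 'ROWS'. ROWS is JSON, a list of rows, each an object with "hand": the opening, from 0 (shut) to 1 (fully open); "dp": the shift along the tool's x, y, z normalised to -1 to 1, where 1 is 15 cm, a list of three; "turn": the turn, a rotation vector about the tool's x, y, z normalised to -1 to 1, where 1 is 90 degrees, a list of three. In form: [{"hand": hand, "dp": [tx, ty, tz], "turn": [ax, ay, az]}, ...]. A call has 1 to 10 rows; each row is the pose to reach, as a shift and turn from the pose commanded when the call began, along the tool's axes at that moment; what a row does not reach only later rows make up. A row lasts 1/8 s, in which the tool goes at most 62.5 mm and 10.7 degrees, less where a joint would pass 70% of its speed; a pose out of reach is approached as far as the arm can. A call with a number of a shift or a turn outside -1 to 1 is refused whole. A call with a gripper value outside its range is refused whole. The fingers move at their own pace and stop on an object; the grip force is fixed at half the most. Time passes only in rows, so rows that repeat a pose let the fingers close. It gives the time, the measured TCP pose, the force, the opening and the grip force at its end, in the units of the state.
- r.get_obs(): the state, without advancing time (a new reading comes with each control period).
- r.capture(name): name is "scene" or "top"; returns the picture (400x640x3 uint8, red, green, blue); there is no depth.
- r.get_calibration(name): a dict with "camera_matrix" (3x3 intrinsics, pixels), "dist_coeffs" ([k1, k2, p1, p2, k3] as OpenCV has them; the pictures are not rectified), "R" (3x3) and "t" (3): a world point X has camera coordinates R X + t. Camera axes: x right, y down, z forward; pixel columns grow to the right and rows downward; lengths in mm; the calibration is good to about 2 mm. A picture is of the moment at which its call begins. get_calibration takes no time and is no camera call.
- r.job_done(): hands the job in; it is judged then, once.
Trained networks look in the newest picture that a camera, given by its name, has taken for a name from the list of things; names that differ only in an ending like _2 or _b are one class to them, and where a whole thing is asked for, a point or a joint stands for the part that bears it (a point fixed in the world has none). Each returns a list of dicts, best first, with "confidence" (0 to 1); they miss things now and then, are a little off and sometimes report something else, mostly with a low value. They report only what shows in the picture. A call takes as long as a camera call. They do not tell look-alikes from the thing itself.
- r.look_for(camera, label): "location" ([column, row] in pixels, amid what is visible of it).
- r.spot_point(camera, label): "location" ([column, row] in pixels: a listed point, or the origin of a listed thing).
The state is a dict: "time": time; "q": joint angles; "qvel": joint speeds; "joint_efforts": joint torques, N m; "eef_pos": TCP position; "tool_rot": TCP orientation; "wrist_force": force on the tool from outside, world axes, zero at the start; "torque": the same for the moment, N m; "opening": finger opening in mm; "grip_force": force on a finger pad.
Only numpy, scipy, OpenCV 4.12 (cv2) and the standard library are available. Lean on these libraries where they do the work, as an engineer would, in place of code of your own. Each camera call takes 0.05 s, during which the arm holds its last target. There are 200 camera calls.

### The job

The carpenter's square has fallen on its back. Stand it up on its wooden foot, then move it over until the whole width of its back is flush against the flat side of the wooden plane that faces it, so that the plane can be checked for squareness. Do not shove the plane out of its place, leave the other tools alone, and let go of the square at the end.

Things in the scene. Friction and masses are not known exactly. Their poses are not given: they have to be found in the camera images.
- square: loose L of 0.3-0.65 kg: wooden foot (x 0 to 110, y -30 to 30, z 0 to 24) with a steel blade (x 0 to 8, y -30 to 30, z 0 to 130) at one end. Origin: middle of the heel edge, where underside and back meet. Standing, z is up the blade, x along the foot away from the blade. It starts lying on its back: x straight up, z level, roughly towards the plane; the foot sticks up 110 above the bench
- square_back (a point): point on the square's flat back (its face x = 0, looking to -x), mid-width, 30 above the underside of the foot. This face goes against the plane
- square_toe (a point): middle of the upper edge at the free end of the foot (square frame 110, 0, 24); at the start it is the highest part, on the foot's side that looks over the blade. A level push there, away from the blade, tips the square over its heel edge; centre of mass at about x 37, z 33: past about 45 degrees it drops onto its foot by itself
- plane: wooden bench plane, loose, 1.6 to 2.3 kg, standing on its sole: straight block 240 long, 65 wide, 62 high, with a horn near the toe rising to 145 and a steel iron and wedge sticking up at the middle to about 130. Origin: centre of the sole; x along its length to the toe, y across, z up. Its flat vertical sides are at y = -32.5 and y = +32.5; the one at y = -32.5 faces the square.
- level: wooden spirit level lying flat, 360 long, 46 wide, 30 high; origin under its centre, y along its length. Bystander
- spokeshave: wooden spokeshave lying flat, 280 long, 30 wide, 25 high; origin under its centre, y along its length. Bystander
- mallet: wooden mallet lying on its side: head 60 by 100 by 55 high, handle 25 thick, 170 long towards its -x; origin under the centre of the head. Bystander
Things that resemble listed ones, but are neither listed nor needed, are in the scene too. Leave any green or orange look-alike of the square alone.

How it is judged (in metres and radians):
On the way:
1. the square stands upright on its foot on the bench (angle between square's own z axis and vertical below 0.06 rad and height (world z) of square below 0.005 m and angular speed of square below 0.5 rad/s), for 0.2 s.
At the end, for the whole second after the job is handed in: The square stands upright on its foot (within 3.4 degrees), at rest and released, its back against the plane's facing side: gap up to 3 mm, turned up to 2.9 degrees from flush, the middle of its back within 92 mm of the plane's middle along its length (angle between square's own z axis and vertical below 0.06 rad and height (world z) of square below 0.005 m and y of square_back in the frame of plane between -0.0355 and -0.029 m and x of square_back in the frame of plane between -0.092 and 0.092 m and angle between the x axis of square and the y axis of plane, either way round below 0.05 rad and linear speed of each of square, plane below 0.01 m/s); the robot touches nothing.
It fails at once if the plane is shoved more than 15 mm or tipped (distance of plane from where it was at the start of the episode above 0.015 m or angle between plane's own z axis and vertical above 0.15 rad).
It fails at once if the level is disturbed (moved more than 20 mm) (distance of level from where it was at the start of the episode above 0.02 m).
It fails at once if the spokeshave is disturbed (moved more than 20 mm) (distance of spokeshave from where it was at the start of the episode above 0.02 m).
It fails at once if the mallet is disturbed (moved more than 20 mm) (distance of mallet from where it was at the start of the episode above 0.02 m).
It also fails if it takes over 64 s, if anything falls off the work surface, if the arm or the gripper's body presses on something with over 40 N, if the wrist force passes 120 N, or if a joint passes its speed limit or range.

## Working session

There is one attempt and no reset: what is moved stays moved. The work goes in short steps, Python scripts to look and compute and a shell command to move; the robot and the scene stay as the last step left them, time stands still between calls to the robot, and variables do not carry over. Pictures are saved under pics/ and viewed, at most 10 in all, crops included, and the job is handed in when it is done.

```bash
mkdir -p pics; ls
python3 - <<'E'
from bench import r
import cv2
for c in ("scene","top"):
    im=r.capture(c); cv2.imwrite(f"pics/{c}0.png",im[:,:,::-1])
    k=r.get_calibration(c); print(c,k)
    for l in ("square","plane","level","spokeshave","mallet"):
        print(l,[(d["location"],round(d["confidence"],2)) for d in r.look_for(c,l)], [(d["location"],round(d["confidence"],2)) for d in r.spot_point(c,l)])
    for l in ("square_back","square_toe"): print(l,[(d["location"],round(d["confidence"],2)) for d in r.spot_point(c,l)])
print(r.get_obs())
E
```

```text
pics
scene {'camera_matrix': array([[394.1515202 ,   0.        , 314.46622784],
       [  0.        , 394.1515202 , 191.51419067],
       [  0.        ,   0.        ,   1.        ]]), 'dist_coeffs': array([-0.0032304,  0.       ,  0.       ,  0.       ,  0.       ]), 'R': array([[-0.17311347,  0.98482947,  0.0119431 ],
       [ 0.82061484,  0.15093212, -0.55119033],
       [-0.54463108, -0.08561778, -0.83429406]]), 't': array([ 185.79748089, -388.07717909, 1273.71256304])}
square [([341.1, 217.3], 0.93), ([234.1, 243.3], 0.89), ([236.4, 171.3], 0.77)] [([321.6, 218.1], 0.98), ([247.4, 266.9], 0.64), ([233.0, 193.2], 0.63)]
plane [([468.2, 209.2], 0.59)] [([463.8, 215.6], 0.62)]
level [([327.2, 312.0], 0.81)] [([326.9, 309.2], 0.94)]
spokeshave [([332.2, 147.0], 0.65)] [([329.5, 150.5], 0.59)]
mallet [([170.9, 201.5], 0.6), ([471.6, 210.8], 0.36)] [([169.9, 211.1], 0.86)]
square_back [([236.7, 181.6], 0.83), ([336.2, 217.7], 0.66), ([243.9, 255.3], 0.58)]
square_toe [([230.5, 159.7], 0.68), ([335.4, 192.4], 0.63), ([235.0, 235.2], 0.56)]
top {'camera_matrix': array([[441.30531618,   0
[... 956 characters left out ...]
8.0, 199.4], 0.71)]
{'time': 1.3, 'q': array([-8.79547687e+01,  9.07616874e+00,  9.15012800e+01, -2.87922585e-03,
        7.94257353e+01, -1.20361647e+01]), 'qvel': array([-0.06468052, -0.01832837, -0.05382025, -0.05556904, -0.00200153,
        0.06220079]), 'joint_efforts': array([-1.36022671e-03, -3.96009243e+01, -3.31696987e+01, -3.34458564e-04,
        6.87939901e-04,  1.33669749e-05]), 'eef_pos': array([ 139.87726195, -557.69435639,  231.29476858]), 'tool_rot': array([-1.79996296e+02,  2.10413161e-03,  1.40819245e+01]), 'wrist_force': array([-0.30618259, -0.00484358,  0.06571527]), 'torque': array([ 0.03150843,  0.02260326, -0.00319619]), 'grip_force': 0.0, 'opening': 85.42184806475022}
```

View pics/scene0.png

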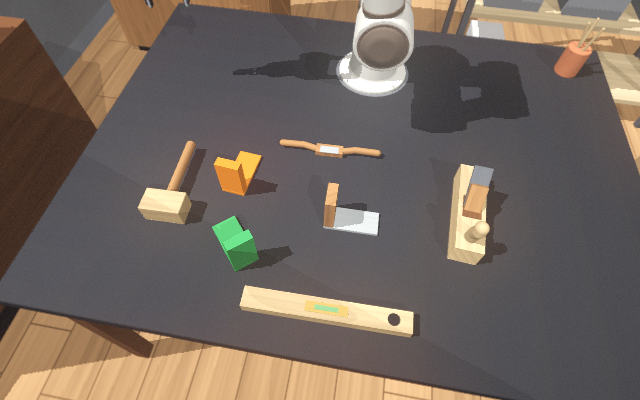

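View pics/top0.png

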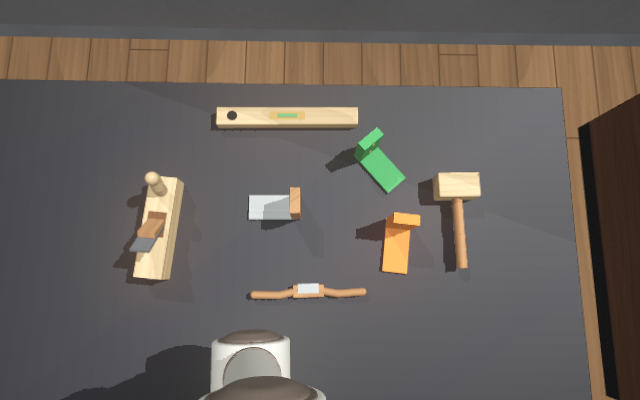

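Three candidates in scene/top: wood-and-steel at (341,217)/(273,208), green at (234,243)/(375,160), orange at (236,171)/(394,242). The wood-and-steel one fits: wooden foot, steel blade, lying towards the plane; the coloured ones are the look-alikes. I'll confirm it in an enlarged crop.

Run:
```python
import cv2,numpy as np
a=cv2.imread("pics/scene0.png")[170:250,310:400]; b=cv2.imread("pics/top0.png")[165:245,235:315]
c=cv2.imread("pics/top0.png")[160:290,120:200]
f=lambda x,s:cv2.resize(x,None,fx=s,fy=s,interpolation=cv2.INTER_CUBIC)
A=f(a,4);B=f(b,4);C=f(c,4)
o=np.zeros((520+0,800,3),np.uint8); o[:320,:360]=A; 
o[:320,360:680]=B
cv2.imwrite("pics/sq.png",o[:320,:680]); cv2.imwrite("pics/pl.png",np.hstack([C,f(cv2.imread("pics/scene0.png")[155:275,440:505],4)[:520] if 0 else cv2.copyMakeBorder(f(cv2.imread("pics/scene0.png")[155:275,440:505],4),0,40,0,0,0)]))
```

```text
(no output)
```

View pics/sq.png

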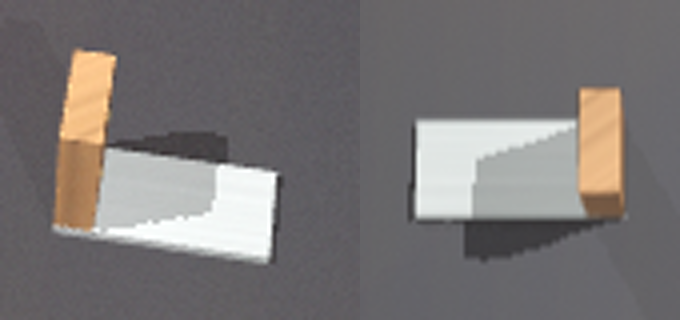

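View pics/pl.png

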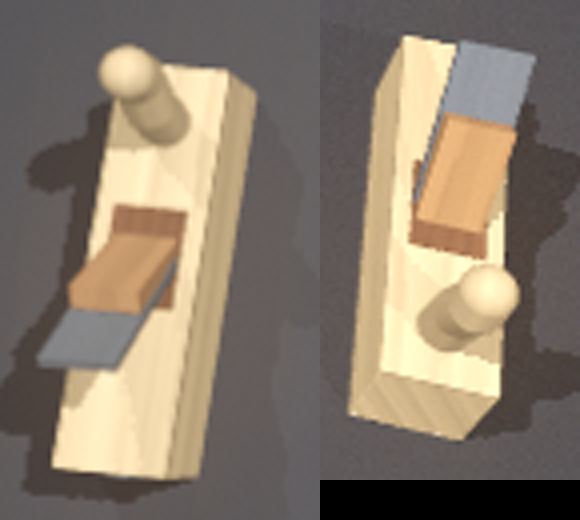

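The crop confirms it: wooden foot upright, top face at scene (332,195), steel blade to the right, towards the plane; the plane's toe (horn) is at +x. I'll fit both poses to the corners I read in the two views.

```bash
cat > h.py <<'E'
import numpy as np,cv2
from bench import r
from scipy.optimize import least_squares
from scipy.spatial.transform import Rotation as Ro
def proj(c,P):
    k=r.get_calibration(c)
    return cv2.projectPoints(np.atleast_2d(np.float64(P)),cv2.Rodrigues(k["R"])[0],k["t"],k["camera_matrix"],k["dist_coeffs"])[0][:,0]
def sq_lying(p,L): # p: x,y,phi
    a=np.radians(p[2]); z=np.array([np.cos(a),np.sin(a),0]); x=np.array([0,0,1.]); y=np.cross(z,x)
    return np.array([p[0],p[1],0])+np.array(L)@np.array([x,y,z])
def flat(p,L): # yaw of x axis
    a=np.radians(p[2]); R=np.array([[np.cos(a),np.sin(a),0],[-np.sin(a),np.cos(a),0],[0,0,1]])
    return np.array([p[0],p[1],0])+np.array(L)@R
def fit(model,obs,p0):
    f=lambda p:np.concatenate([(proj(c,model(p,[o[0] for o in ob]))-np.array([o[1] for o in ob])).ravel() for c,ob in obs.items()])
    s=least_squares(f,p0,loss="soft_l1"); print("pose",s.x.round(2),"rms px",np.sqrt((f(s.x)**2).mean()).round(2)); 
    for c,ob in obs.items(): print(c,(proj(c,model(s.x,[o[0] for o in ob]))-np.array([o[1] for o in ob])).round(1).tolist())
    return s.x
E
python3 - <<'E'
from h import *
s=lambda u,v:(u/4+310-.4,v/4+170-.4); t=lambda u,v:((u-360)/4+235-.4,v/4+165-.4)
q={"scene":[((110,-30,0),s(76,50)),((110,-30,24),s(116,56)),((110,30,24),s(103,143)),((110,30,0),s(60,137)),((0,30,0),s(55,229)),((8,-30,130),s(277,172)),((8,30,130),s(270,253))],
"top":[((110,30,24),t(580,88)),((110,30,0),t(621,88)),((110,-30,0),t(622,192)),((110,-30,24),t(581,192)),((8,30,130),t(416,120)),((8,-30,130),t(414,217))]}
fit(sq_lying,q,[450,0,90])
t=lambda u,v:(u/4+120-.4,v/4+160-.4); s=lambda u,v:((u-320)/4+440-.4,v/4+155-.4)
q={"top":[((120,-32.5,62),t(229,70)),((-120,-32.5,62),t(167,471)),((-120,32.5,62),t(52,467)),((120,-32.5,0),t(257,95)),((-120,-32.5,0),t(200,478))],
"scene":[((-120,-32.5,62),s(406,37)),((120,-32.5,62),s(383,372)),((120,32.5,62),s(499,398)),((120,-32.5,0),s(350,414)),((-120,-32.5,0),s(375,97)),((120,32.5,0),s(463,440))]}
fit(flat,q,[450,300,-5])
E
```

```text
pose [562.89 -64.18  91.06] rms px 0.56
scene [[-0.5, 0.1], [-0.0, 0.0], [-0.1, 0.5], [-0.2, 0.5], [-0.4, 1.3], [-0.2, 0.3], [-0.1, 1.5]]
top [[-0.4, 0.5], [-0.1, 0.4], [-0.4, 0.5], [-0.8, 0.6], [0.3, 0.9], [0.3, 0.4]]
pose [504.94 274.27  -4.54] rms px 0.72
top [[-0.2, 0.3], [-0.6, 2.0], [-0.1, 0.4], [0.2, -0.4], [-0.2, 0.1]]
scene [[-0.5, -0.2], [-0.5, 0.1], [0.9, 0.6], [-0.5, 1.2], [-0.3, -0.9], [-0.2, 1.4]]
```

```bash
cat >> h.py <<'E'
def toolR(yaw,tilt): # tool down at yaw, body leaning by tilt deg towards tool +x
    return Ro.from_euler("xyz",[180,0,yaw],degrees=True)*Ro.from_rotvec([0,tilt,0],degrees=True)
def rel(pos,R,p0=None,R0=None):
    o=r.get_obs()
    if p0 is None: p0,R0=o["eef_pos"],Ro.from_euler("xyz",o["tool_rot"],degrees=True)
    dp=R0.inv().apply(np.array(pos)-p0)/150; t=(R0.inv()*R).as_rotvec(degrees=True)/90
    print("dp",dp.round(3).tolist(),"turn",t.round(3).tolist())
E
python3 - <<'E'
from h import *
for t in (35,-50): print(t,toolR(91,t).apply([0,0,1]))
R=toolR(91,0)
o=r.get_obs(); p=o["eef_pos"]; q=np.array([563,-40,260.])
for f in (.2,.4,.6,.8,1): rel(p+f*(q-p),R)
E
```

```text
35 [-0.01001029  0.57348908 -0.81915204]
-50 [ 0.01336932 -0.76592777 -0.64278761]
dp [0.715, -0.532, -0.038] turn [-0.0, -0.0, -0.855]
dp [1.43, -1.065, -0.077] turn [-0.0, -0.0, -0.855]
dp [2.145, -1.597, -0.115] turn [-0.0, -0.0, -0.855]
dp [2.861, -2.129, -0.153] turn [-0.0, -0.0, -0.855]
dp [3.576, -2.661, -0.191] turn [-0.0, -0.0, -0.855]
```

```bash
M='[{"hand":1,"dp":[0.9,-0.67,-0.05],"turn":[0,0,0]}]'; 
python3 -m pendant '[{"hand":1,"dp":[0.3,-0.22,-0.02],"turn":[0,0,0]},{"hand":1,"dp":[0.6,-0.44,-0.03],"turn":[0,0,0]},{"hand":1,"dp":[0.9,-0.67,-0.05],"turn":[0,0,0]},{"hand":1,"dp":[0.9,-0.67,-0.05],"turn":[0,0,0]}]'
python3 -m pendant '[{"hand":1,"dp":[0.3,-0.22,-0.02],"turn":[0,0,0]},{"hand":1,"dp":[0.6,-0.44,-0.03],"turn":[0,0,0]},{"hand":1,"dp":[0.9,-0.67,-0.05],"turn":[0,0,0]},{"hand":1,"dp":[0.9,-0.67,-0.05],"turn":[0,0,0]}]'
python3 -m pendant '[{"hand":1,"dp":[0.3,-0.22,-0.02],"turn":[0,0,0]},{"hand":1,"dp":[0.6,-0.44,-0.03],"turn":[0,0,0]},{"hand":1,"dp":[0.9,-0.67,-0.05],"turn":[0,0,0]},{"hand":1,"dp":[0.9,-0.67,-0.05],"turn":[0,0,0]}]'
python3 - <<'E'
from h import *
rel([563,-20,200],toolR(91,0))
print(r.get_obs()["q"])
E
```

```text
time: 1.8
eef_pos: [248.4, -425.1, 239.2]
tool_rot: [180.0, -0.0, 14.3]
wrist_force: [-1.1, -0.3, 0.6]
opening: 85.4
grip_force: 0.0
time: 2.3
eef_pos: [354.4, -295.4, 246.7]
tool_rot: [180.0, -0.0, 14.4]
wrist_force: [0.1, -0.3, 0.1]
opening: 85.5
grip_force: 0.0
time: 2.8
eef_pos: [460.7, -165.7, 254.0]
tool_rot: [180.0, -0.0, 14.3]
wrist_force: [-0.0, -0.6, 0.9]
opening: 85.3
grip_force: 0.0
dp [0.9, -0.773, 0.36] turn [0.0, -0.0, -0.852]
[-3.39559676e+01 -4.76171087e+00  1.03161106e+02  6.62561215e-03
  8.15684357e+01  4.17393133e+01]
```

```bash
python3 -m pendant '[{"hand":1,"dp":[0.3,-0.26,0.05],"turn":[0,0,-0.11]},{"hand":1,"dp":[0.6,-0.52,0.1],"turn":[0,0,-0.22]},{"hand":1,"dp":[0.9,-0.77,0.15],"turn":[0,0,-0.33]},{"hand":1,"dp":[0.9,-0.77,0.15],"turn":[0,0,-0.44]},{"hand":1,"dp":[0.9,-0.77,0.15],"turn":[0,0,-0.55]},{"hand":1,"dp":[0.9,-0.77,0.15],"turn":[0,0,-0.66]},{"hand":1,"dp":[0.9,-0.77,0.15],"turn":[0,0,-0.77]},{"hand":1,"dp":[0.9,-0.77,0.15],"turn":[0,0,-0.852]},{"hand":1,"dp":[0.9,-0.77,0.15],"turn":[0,0,-0.852]}]'
python3 - <<'E'
from h import *
R=toolR(91,-35); rel(np.array([563,-52,82])-110*R.apply([0,0,1]),R)
print(r.get_obs()["q"])
E
```

```text
time: 3.92
eef_pos: [562.2, -24.1, 231.0]
tool_rot: [-180.0, 0.0, 90.5]
wrist_force: [0.6, -0.7, -0.5]
opening: 85.3
grip_force: 0.0
dp [0.235, 0.001, 0.393] turn [-0.002, -0.388, -0.005]
[-1.47377265e+01  7.28790497e+00  9.35136069e+01 -4.05176991e-02
  7.92106185e+01 -1.52716822e+01]
```

```bash
python3 -m pendant '[{"hand":1,"dp":[0.1,0,0.1],"turn":[0,-0.1,0]},{"hand":1,"dp":[0.2,0,0.2],"turn":[0,-0.2,0]},{"hand":1,"dp":[0.235,0,0.3],"turn":[0,-0.3,0]},{"hand":1,"dp":[0.235,0,0.393],"turn":[-0.002,-0.388,-0.005]},{"hand":1,"dp":[0.235,0,0.393],"turn":[-0.002,-0.388,-0.005]},{"hand":1,"dp":[0.235,0,0.393],"turn":[-0.002,-0.388,-0.005]}]'
python3 - <<'E'
from h import *
o=r.get_obs();R=toolR(91,-35); rel(np.array([563,-52,82]),R); print(o["q"])
im=r.capture("scene"); print(proj("scene",[[563,-52,82],o["eef_pos"]]))
cv2.imwrite("pics/g1.png",cv2.resize(im[120:270,240:440,::-1],None,fx=3,fy=3))
E
```

```text
time: 4.68
eef_pos: [562.4, 12.4, 173.3]
tool_rot: [179.8, 34.8, 91.0]
wrist_force: [0.7, -0.0, -0.5]
opening: 85.1
grip_force: 0.0
dp [-0.004, -0.006, 0.745] turn [0.002, -0.002, 0.0]
[  6.73747935  17.33488995  95.0928275  -36.10596116  74.73965462
  17.71240034]
[[331.09533162 200.62805781]
 [363.70913959 181.8196072 ]]
```

View pics/g1.png

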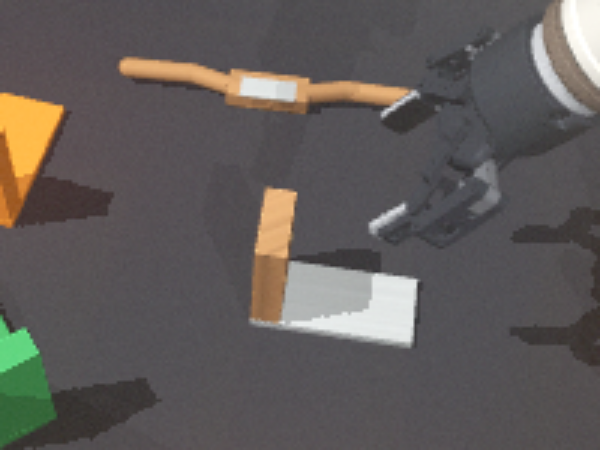

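The picture shows the open gripper tilted up-right of the foot, whose top is around crop (278,220); the two fingertips, at about (400,110) and (385,222), straddle it. Advance along the tool axis and close.

```bash
python3 -m pendant '[{"hand":1,"dp":[0,0,0.2],"turn":[0,0,0]},{"hand":1,"dp":[0,-0.005,0.4],"turn":[0,0,0]},{"hand":1,"dp":[0,-0.005,0.6],"turn":[0,0,0]},{"hand":1,"dp":[0,-0.005,0.745],"turn":[0,0,0]},{"hand":1,"dp":[0,-0.005,0.745],"turn":[0,0,0]},{"hand":1,"dp":[0,-0.005,0.745],"turn":[0,0,0]}]'
python3 -m pendant '[{"hand":0,"dp":[0,0,0],"turn":[0,0,0]},{"hand":0,"dp":[0,0,0],"turn":[0,0,0]},{"hand":0,"dp":[0,0,0],"turn":[0,0,0]},{"hand":0,"dp":[0,0,0],"turn":[0,0,0]},{"hand":0,"dp":[0,0,0],"turn":[0,0,0]},{"hand":0,"dp":[0,0,0],"turn":[0,0,0]}]'
python3 - <<'E'
from h import *
o=r.get_obs(); p=o["eef_pos"]; R0=Ro.from_euler("xyz",o["tool_rot"],degrees=True); print(o["q"])
# rotate about heel edge, lifted gently 3 mm
H=np.array([562.9,-64.2,0]); ax=np.array([1,0.0185,0])  # square y axis
for th in np.arange(8,89,8).tolist():
    Q=Ro.from_rotvec(ax*th,degrees=True)
    print(th,end=" "); rel(H+Q.apply(p-H)+[0,0,3],Q*R0)
E
```

```text
time: 5.48
eef_pos: [563.6, -51.0, 82.6]
tool_rot: [179.7, 34.9, 91.0]
wrist_force: [-0.8, -0.1, -0.7]
opening: 85.3
grip_force: 0.0
time: 6.22
eef_pos: [563.3, -50.4, 82.2]
tool_rot: [179.8, 35.0, 91.2]
wrist_force: [-1.8, 2.0, 7.1]
opening: 58.3
grip_force: 65.7
[  0.48320193  22.76836357 100.01574663 -39.98024608  63.13054338
  19.80213248]
8 dp [-0.079, -0.0, 0.022] turn [-0.0, 0.089, 0.0]
16 dp [-0.141, -0.0, 0.069] turn [-0.0, 0.178, 0.001]
24 dp [-0.195, -0.001, 0.124] turn [-0.0, 0.267, 0.001]
32 dp [-0.241, -0.001, 0.187] turn [-0.001, 0.356, 0.001]
40 dp [-0.278, -0.001, 0.255] turn [-0.001, 0.445, 0.002]
48 dp [-0.305, -0.002, 0.327] turn [-0.001, 0.533, 0.002]
56 dp [-0.322, -0.002, 0.403] turn [-0.001, 0.622, 0.003]
64 dp [-0.328, -0.002, 0.48] turn [-0.001, 0.711, 0.003]
72 dp [-0.324, -0.003, 0.558] turn [-0.001, 0.8, 0.003]
80 dp [-0.308, -0.003, 0.634] turn [-0.001, 0.889, 0.004]
88 dp [-0.282, -0.003, 0.707] turn [-0.001, 0.978, 0.004]
```

```bash
python3 -m pendant '[{"hand":0,"dp":[-0.08,0,0.022],"turn":[0,0.09,0]},{"hand":0,"dp":[-0.14,0,0.07],"turn":[0,0.18,0]},{"hand":0,"dp":[-0.195,0,0.125],"turn":[0,0.267,0]},{"hand":0,"dp":[-0.24,0,0.187],"turn":[0,0.356,0]},{"hand":0,"dp":[-0.278,0,0.255],"turn":[0,0.445,0]},{"hand":0,"dp":[-0.305,0,0.327],"turn":[0,0.533,0]},{"hand":0,"dp":[-0.322,0,0.403],"turn":[0,0.622,0]},{"hand":0,"dp":[-0.328,0,0.48],"turn":[0,0.711,0]},{"hand":0,"dp":[-0.324,0,0.558],"turn":[0,0.8,0]},{"hand":0,"dp":[-0.308,-0.003,0.634],"turn":[0,0.889,0.004]}]'
python3 - <<'E'
from h import *
o=r.get_obs(); print(o["q"],o["wrist_force"])
im=r.capture("scene")
cv2.imwrite("pics/g2.png",cv2.resize(im[120:270,240:440,::-1],None,fx=3,fy=3))
E
```

```text
time: 7.48
eef_pos: [564.4, -143.9, 29.1]
tool_rot: [179.9, -45.2, 91.0]
wrist_force: [-0.1, 1.3, -2.4]
opening: 58.2
grip_force: 65.4
[-42.71437993  42.99883948  81.87890234  30.99460988  89.90353585
 -53.61818072] [-0.06473598  1.29504805 -2.43139685]
```

View pics/g2.png

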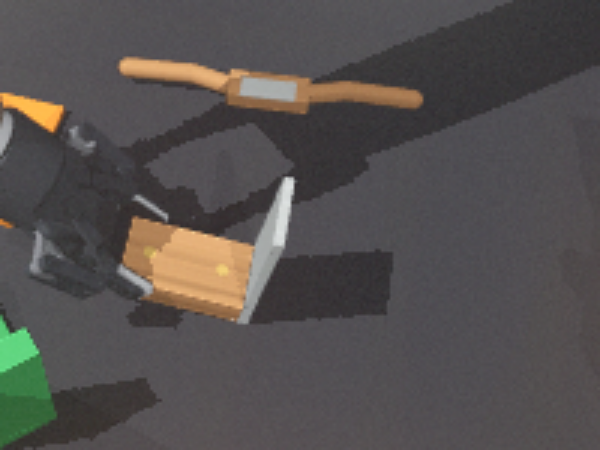

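Run:
```python
from h import *
o=r.get_obs(); p=o["eef_pos"]; R0=Ro.from_euler("xyz",o["tool_rot"],degrees=True)
H=np.array([562.9,-64.2,3]); ax=np.array([1,0.0185,0])
for th,d in ((5,0),(9.5,0),(9.5,-3)):
    Q=Ro.from_rotvec(ax*th,degrees=True)
    rel(H+Q.apply(p-H)+[0,0,d],Q*R0)
```

```text
dp [-0.041, 0.0, 0.025] turn [0.0, 0.056, 0.0]
dp [-0.076, 0.0, 0.051] turn [0.001, 0.106, 0.0]
dp [-0.091, 0.0, 0.065] turn [0.001, 0.106, 0.0]
```

```bash
python3 -m pendant '[{"hand":0,"dp":[-0.04,0,0.025],"turn":[0,0.056,0]},{"hand":0,"dp":[-0.076,0,0.05],"turn":[0,0.106,0]},{"hand":0,"dp":[-0.085,0,0.06],"turn":[0,0.106,0]},{"hand":0,"dp":[-0.09,0,0.065],"turn":[0,0.106,0]},{"hand":0,"dp":[-0.09,0,0.065],"turn":[0,0.106,0]}]'
python3 -m pendant '[{"hand":1,"dp":[0,0,0],"turn":[0,0,0]},{"hand":1,"dp":[0,0,0],"turn":[0,0,0]},{"hand":1,"dp":[0,0,0],"turn":[0,0,0]},{"hand":1,"dp":[0,0,0],"turn":[0,0,0]},{"hand":1,"dp":[0,0,0],"turn":[0,0,0]},{"hand":1,"dp":[0,0,0],"turn":[0,0,0]}]'
python3 - <<'E'
from h import *
o=r.get_obs(); print(o["q"],o["wrist_force"])
im=r.capture("scene"); im2=r.capture("top")
f=lambda a:cv2.resize(a[:,:,::-1],None,fx=4,fy=4,interpolation=cv2.INTER_CUBIC)
cv2.imwrite("pics/g3.png",np.hstack([f(im[170:260,260:360]),f(im2[160:250,270:370])]))
E
```

```text
time: 8.15
eef_pos: [564.4, -145.9, 14.1]
tool_rot: [179.9, -54.6, 91.1]
wrist_force: [-2.2, -1.8, 5.7]
opening: 58.2
grip_force: 66.7
time: 8.9
eef_pos: [564.0, -145.5, 12.7]
tool_rot: [180.0, -54.6, 90.9]
wrist_force: [0.7, 2.6, 0.4]
opening: 85.1
grip_force: 0.0
[-44.76915488  50.58048242  76.86260674  34.9866717   96.38705651
 -56.06882492] [0.68219264 2.58016317 0.36539639]
```

View pics/g3.png

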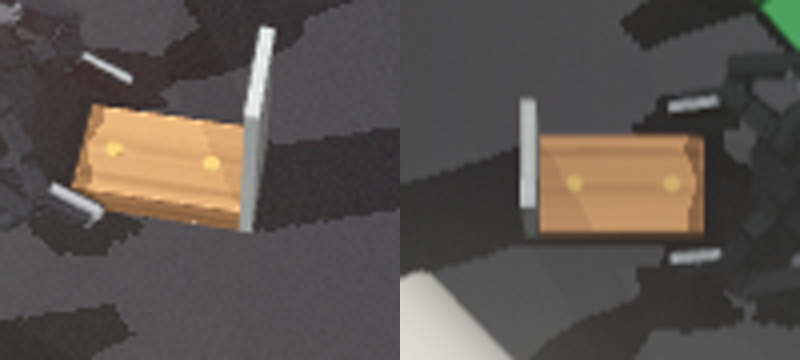

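The square stands on its foot with the fingers open around its toe end; the blade top is at crop (262,28)–(255,115) in scene. I'll fit its pose, regrip, and work out the carry to about 6 mm short of the plane.

Run:
```python
from h import *
s=lambda u,v:(u/4+260-.4,v/4+170-.4); t=lambda u,v:((u-400)/4+270-.4,v/4+160-.4)
q={"scene":[((8,30,130),s(248,115)),((0,30,130),s(261,115)),((0,30,0),s(252,232)),((0,-30,130),s(275,28)),((8,-30,130),s(262,28)),((110,-30,24),s(92,104))],
"top":[((110,30,24),t(703,137)),((110,-30,24),t(703,232)),((0,30,130),t(520,98)),((8,30,130),t(537,98)),((8,-30,130),t(537,207)),((0,-30,130),t(521,207)),((0,-30,0),t(525,237))]}
p=fit(flat,q,[563,-64,-89])
pl=np.array([504.94,274.27,-4.54])
goal=flat(pl,[[30,-32.5-6,0]])[0]; gy=pl[2]-90; print("goal heel",goal,gy)
o=r.get_obs(); R0=Ro.from_euler("xyz",o["tool_rot"],degrees=True)
dy=gy-p[2]; Q=Ro.from_euler("z",dy,degrees=True)
T=goal+Q.apply(o["eef_pos"]-np.array([p[0],p[1],0])); print("tcp goal",T,"dyaw",dy); rel(T,Q*R0)
for d in (1/3,2/3,1): rel(o["eef_pos"]+(T-o["eef_pos"])*d+[0,0,4],R0)
```

```text
pose [563.17 -64.56 -89.07] rms px 0.53
scene [[-0.8, 0.7], [-0.4, 1.2], [0.1, 0.6], [-0.0, 0.6], [-0.3, 0.1], [0.0, 0.5]]
top [[-0.0, -0.0], [0.4, 0.3], [0.1, 1.0], [-0.6, 1.0], [-0.6, 0.3], [-0.3, 0.3], [0.2, 0.4]]
goal heel [531.79839982 233.51614915   0.        ] -94.54
tcp goal [524.94617448 152.84789712  12.73573452] dyaw -5.470813202209527
dp [1.154, -0.229, 1.625] turn [-0.05, -0.0, 0.035]
dp [0.406, -0.076, 0.526] turn [0.0, 0.0, 0.0]
dp [0.791, -0.153, 1.068] turn [0.0, 0.0, 0.0]
dp [1.175, -0.229, 1.61] turn [0.0, 0.0, 0.0]
```

```bash
python3 -m pendant '[{"hand":0,"dp":[0,0,0],"turn":[0,0,0]},{"hand":0,"dp":[0,0,0],"turn":[0,0,0]},{"hand":0,"dp":[0,0,0],"turn":[0,0,0]},{"hand":0,"dp":[0,0,0],"turn":[0,0,0]},{"hand":0,"dp":[0,0,0],"turn":[0,0,0]},{"hand":0,"dp":[0.01,0,-0.007],"turn":[0,0,0]},{"hand":0,"dp":[0.022,0,-0.016],"turn":[0,0,0]},{"hand":0,"dp":[0.022,0,-0.016],"turn":[0,0,0]}]'
python3 -m pendant '[{"hand":0,"dp":[0.06,-0.01,0.08],"turn":[0,0,0]},{"hand":0,"dp":[0.17,-0.03,0.24],"turn":[0,0,0]},{"hand":0,"dp":[0.29,-0.06,0.4],"turn":[0,0,0]},{"hand":0,"dp":[0.4,-0.08,0.56],"turn":[0,0,0]},{"hand":0,"dp":[0.52,-0.1,0.72],"turn":[0,0,0]},{"hand":0,"dp":[0.6,-0.12,0.84],"turn":[0,0,0]},{"hand":0,"dp":[0.65,-0.13,0.91],"turn":[0,0,0]},{"hand":0,"dp":[0.65,-0.13,0.91],"turn":[0,0,0]}]'
python3 - <<'E'
from h import *
o=r.get_obs(); print(o["q"],o["wrist_force"])
R=Ro.from_euler("z",-5.47,degrees=True)*Ro.from_euler("xyz",[180,-54.6,90.9],degrees=True)
rel([524.9,152.8,16.7],R); rel([524.9,152.8,13.2],R)
E
```

```text
time: 10.0
eef_pos: [563.6, -145.3, 16.2]
tool_rot: [-179.9, -54.6, 90.8]
wrist_force: [0.8, 1.8, -3.8]
opening: 58.9
grip_force: 64.5
time: 11.0
eef_pos: [541.5, 22.5, 17.2]
tool_rot: [-180.0, -54.6, 90.9]
wrist_force: [0.0, -0.6, -3.7]
opening: 58.7
grip_force: 65.1
[-34.24707401  39.59695764  95.47809856  41.92730502  85.54243732
 -54.62236521] [ 0.00674999 -0.59540333 -3.69302579]
dp [0.501, -0.096, 0.712] turn [-0.05, -0.0, 0.035]
dp [0.482, -0.096, 0.725] turn [-0.05, -0.0, 0.035]
```

```bash
python3 -m pendant '[{"hand":0,"dp":[0.08,-0.015,0.11],"turn":[-0.01,0,0.007]},{"hand":0,"dp":[0.19,-0.04,0.27],"turn":[-0.03,0,0.02]},{"hand":0,"dp":[0.3,-0.06,0.43],"turn":[-0.05,0,0.035]},{"hand":0,"dp":[0.41,-0.08,0.58],"turn":[-0.05,0,0.035]},{"hand":0,"dp":[0.48,-0.09,0.68],"turn":[-0.05,0,0.035]},{"hand":0,"dp":[0.501,-0.096,0.712],"turn":[-0.05,0,0.035]},{"hand":0,"dp":[0.501,-0.096,0.712],"turn":[-0.05,0,0.035]},{"hand":0,"dp":[0.49,-0.096,0.72],"turn":[-0.05,0,0.035]},{"hand":0,"dp":[0.482,-0.096,0.725],"turn":[-0.05,0,0.035]},{"hand":0,"dp":[0.482,-0.096,0.725],"turn":[-0.05,0,0.035]}]'
python3 - <<'E'
from h import *
im=r.capture("scene"); im2=r.capture("top")
f=lambda a:cv2.resize(a[:,:,::-1],None,fx=4,fy=4,interpolation=cv2.INTER_CUBIC)
cv2.imwrite("pics/g4.png",np.hstack([f(im[150:270,400:500]),f(im2[165:285,130:230])]))
E
```

```text
time: 12.25
eef_pos: [525.8, 151.7, 13.4]
tool_rot: [179.9, -54.6, 85.4]
wrist_force: [-0.4, -0.4, -3.6]
opening: 58.7
grip_force: 65.4
```

View pics/g4.png

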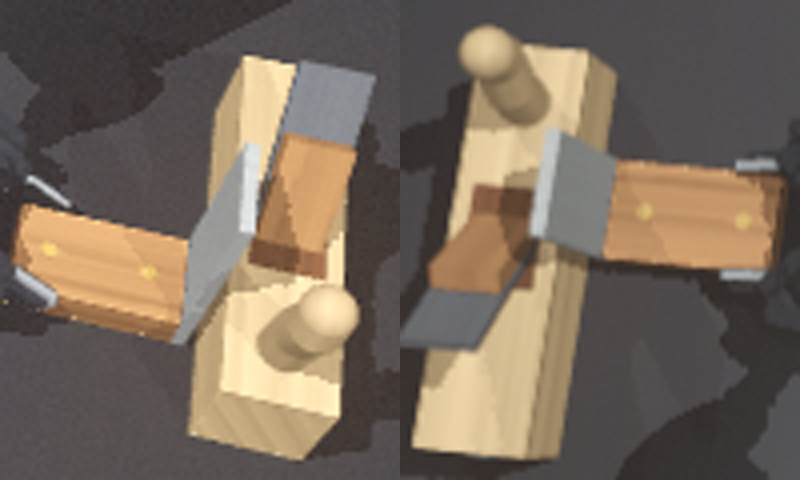

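Scene and top crops show the square carried short of the plane's facing side, parallel to it; heel at crop (180,340) left, blade near mid-plane. Release, back off, and ready the fingers, partly closed, for a two-finger push on the toe.

```bash
python3 -m pendant '[{"hand":0,"dp":[-0.004,0,0.003],"turn":[0,0,0]},{"hand":1,"dp":[-0.004,0,0.003],"turn":[0,0,0]},{"hand":1,"dp":[-0.004,0,0.003],"turn":[0,0,0]},{"hand":1,"dp":[-0.004,0,0.003],"turn":[0,0,0]},{"hand":1,"dp":[-0.004,0,0.003],"turn":[0,0,0]},{"hand":1,"dp":[-0.004,0,0.003],"turn":[0,0,0]},{"hand":1,"dp":[0,0,-0.1],"turn":[0,0,0]},{"hand":1,"dp":[0,0,-0.3],"turn":[0,0,0]},{"hand":1,"dp":[0,0,-0.45],"turn":[0,0,0]},{"hand":0.35,"dp":[0,0,-0.45],"turn":[0,0,0]}]'
python3 -m pendant '[{"hand":0.35,"dp":[0,0,0],"turn":[0,0,0]},{"hand":0.35,"dp":[0,0,0],"turn":[0,0,0]},{"hand":0.35,"dp":[0,0,0],"turn":[0,0,0]}]'
python3 - <<'E'
from h import *
pl=np.array([504.94,274.27,-4.54]); R=Ro.from_euler("xyz",[180,-54.6,85.46],degrees=True)
# toe with 6 mm gap is at plane y=-38.5-110
for d,z in ((22,12.5),(15,12.5),(5,12.5),(0,12.5)):
    T=flat(pl,[[30,-148.5-d,z]])[0]; print(d,T.round(1),end=" "); rel(T,R)
im=r.capture("scene"); im2=r.capture("top")
f=lambda a:cv2.resize(a[:,:,::-1],None,fx=4,fy=4,interpolation=cv2.INTER_CUBIC)
cv2.imwrite("pics/g5.png",np.hstack([f(im[150:270,370:470]),f(im2[165:285,150:250])]))
E
```

```text
time: 13.6
eef_pos: [522.4, 95.3, 53.6]
tool_rot: [179.6, -54.6, 85.6]
wrist_force: [0.7, -1.1, -0.3]
opening: 70.0
grip_force: 0.0
time: 13.98
eef_pos: [520.5, 98.0, 52.0]
tool_rot: [-180.0, -54.7, 85.4]
wrist_force: [-0.9, 0.2, 0.2]
opening: 30.1
grip_force: 0.0
22 [521.3 101.9  12.5] dp [-0.199, 0.004, 0.174] turn [-0.0, -0.001, -0.0]
15 [521.9 108.9  12.5] dp [-0.172, 0.004, 0.212] turn [-0.0, -0.001, -0.0]
5 [522.7 118.9  12.5] dp [-0.134, 0.004, 0.266] turn [-0.0, -0.001, -0.0]
0 [523.1 123.9  12.5] dp [-0.115, 0.004, 0.293] turn [-0.0, -0.001, -0.0]
```

View pics/g5.png

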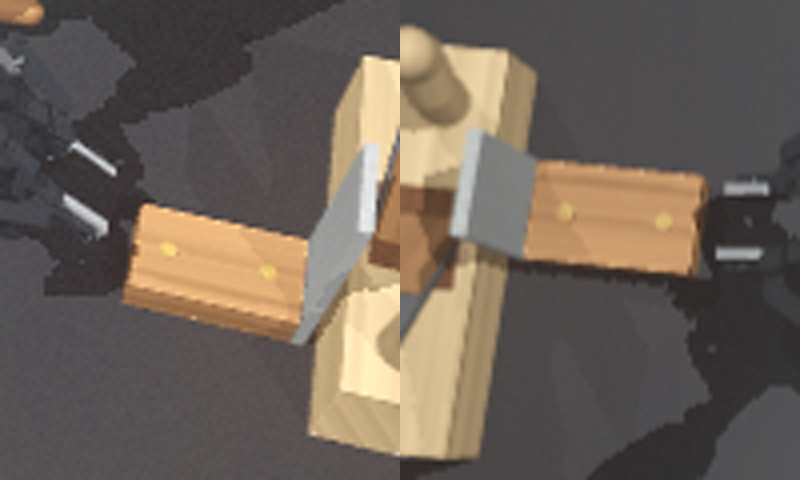

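The square stands free, and the fingertips sit behind its toe, centred on it (top crop (745,220) against toe (700,225)). Lower and approach.

```bash
python3 -m pendant '[{"hand":0.35,"dp":[-0.1,0.004,0.09],"turn":[0,0,0]},{"hand":0.35,"dp":[-0.2,0.004,0.174],"turn":[0,0,0]},{"hand":0.35,"dp":[-0.2,0.004,0.174],"turn":[0,0,0]},{"hand":0.35,"dp":[-0.172,0.004,0.212],"turn":[0,0,0]},{"hand":0.35,"dp":[-0.157,0.004,0.234],"turn":[0,0,0]},{"hand":0.35,"dp":[-0.145,0.004,0.25],"turn":[0,0,0]},{"hand":0.35,"dp":[-0.134,0.004,0.266],"turn":[0,0,0]},{"hand":0.35,"dp":[-0.134,0.004,0.266],"turn":[0,0,0]}]'
python3 -m pendant '[{"hand":0.35,"dp":[0.0076,0,0.0108],"turn":[0,0,0]},{"hand":0.35,"dp":[0.0076,0,0.0108],"turn":[0,0,0]}]'
python3 -m pendant '[{"hand":0.35,"dp":[0.0076,0,0.0108],"turn":[0,0,0]},{"hand":0.35,"dp":[0.0076,0,0.0108],"turn":[0,0,0]}]'
python3 -m pendant '[{"hand":0.35,"dp":[0.0076,0,0.0108],"turn":[0,0,0]},{"hand":0.35,"dp":[0.0076,0,0.0108],"turn":[0,0,0]}]'
```

```text
time: 15.08
eef_pos: [523.2, 118.3, 13.0]
tool_rot: [179.9, -54.6, 85.5]
wrist_force: [-0.4, -0.5, -0.8]
opening: 30.1
grip_force: 0.0
time: 15.32
eef_pos: [523.7, 119.9, 12.9]
tool_rot: [179.9, -54.6, 85.5]
wrist_force: [1.0, -1.0, -0.1]
opening: 30.3
grip_force: 0.4
time: 15.58
eef_pos: [523.8, 122.0, 12.9]
tool_rot: [179.9, -54.6, 85.5]
wrist_force: [0.1, -1.7, -0.0]
opening: 29.5
grip_force: 0.7
time: 15.82
eef_pos: [523.8, 124.2, 12.9]
tool_rot: [179.9, -54.6, 85.5]
wrist_force: [1.1, -1.3, 0.0]
opening: 29.8
grip_force: 0.6
```

```bash
python3 -m pendant '[{"hand":0.35,"dp":[0.0038,0,0.0054],"turn":[0,0,0]},{"hand":0.35,"dp":[0.0076,0,0.0108],"turn":[0,0,0]},{"hand":0.35,"dp":[0.0076,0,0.0108],"turn":[0,0,0]}]'
python3 -m pendant '[{"hand":0.35,"dp":[0.0038,0,0.0054],"turn":[0,0,0]},{"hand":0.35,"dp":[0.0038,0,0.0054],"turn":[0,0,0]}]'
python3 -m pendant '[{"hand":0.35,"dp":[0.0038,0,0.0054],"turn":[0,0,0]},{"hand":0.35,"dp":[0.0038,0,0.0054],"turn":[0,0,0]}]'
```

```text
time: 16.2
eef_pos: [523.9, 125.9, 12.9]
tool_rot: [179.9, -54.6, 85.5]
wrist_force: [-1.0, -2.4, 0.4]
opening: 29.7
grip_force: 1.6
time: 16.45
eef_pos: [524.1, 126.1, 12.9]
tool_rot: [179.9, -54.6, 85.5]
wrist_force: [-3.3, -9.2, 2.6]
opening: 30.0
grip_force: 4.4
time: 16.7
eef_pos: [524.4, 126.7, 12.9]
tool_rot: [179.8, -54.5, 85.5]
wrist_force: [-2.9, -10.6, 4.3]
opening: 29.9
grip_force: 5.4
```

Contact: the force jumped to about 10 N. Back off slowly, then check.

```bash
python3 -m pendant '[{"hand":0.35,"dp":[-0.02,0,-0.028],"turn":[0,0,0]},{"hand":0.35,"dp":[-0.06,0,-0.08],"turn":[0,0,0]},{"hand":0.35,"dp":[-0.1,0,-0.3],"turn":[0,0,0]},{"hand":0.35,"dp":[-0.1,0,-0.6],"turn":[0,0,0]},{"hand":0.35,"dp":[-0.1,0,-0.6],"turn":[0,0,0]}]'
python3 - <<'E'
from h import *
im=r.capture("scene"); im2=r.capture("top")
f=lambda a:cv2.resize(a[:,:,::-1],None,fx=4,fy=4,interpolation=cv2.INTER_CUBIC)
cv2.imwrite("pics/g6.png",np.hstack([f(im[150:270,390:490]),f(im2[165:285,130:230])]))
E
```

```text
time: 17.32
eef_pos: [519.4, 43.1, 54.2]
tool_rot: [179.5, -54.5, 85.6]
wrist_force: [-0.2, 0.2, 0.6]
opening: 29.7
grip_force: 0.0
```

View pics/g6.png

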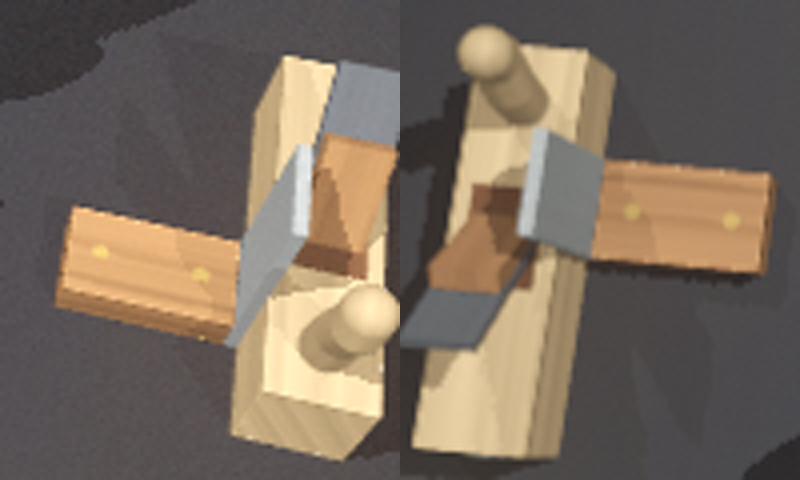

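Run:
```python
from h import *
s=lambda u,v:(u/4+390-.4,v/4+150-.4); t=lambda u,v:((u-400)/4+130-.4,v/4+165-.4)
q={"scene":[((110,-30,24),s(75,207)),((110,30,24),s(58,294)),((110,30,0),s(57,306)),((8,-30,130),s(300,147)),((0,-30,130),s(313,147)),((8,30,130),s(293,237)),((0,30,130),s(307,238))],
"top":[((0,30,130),t(536,130)),((8,30,130),t(549,130)),((0,-30,130),t(519,236)),((8,-30,130),t(531,238)),((110,30,24),t(775,175)),((110,-30,24),t(764,273))]}
S=fit(flat,q,[530,240,-94.5])
q={"top":[((120,-32.5,62),t(586,48)),((-120,-32.5,62),t(529,457)),((-120,32.5,62),t(413,447)),((120,-32.5,0),t(615,72)),((-120,-32.5,0),t(556,458))],
"scene":[((-120,-32.5,62),s(285,57)),((120,-32.5,62),s(266,390)),((120,32.5,62),s(382,417)),((120,-32.5,0),s(232,434)),((-120,-32.5,0),s(253,118)),((120,32.5,0),s(345,460))]}
P=fit(flat,q,[505,274,-4.5])
a=np.radians(P[2]); print("back in plane",np.array([[np.cos(a),np.sin(a)],[-np.sin(a),np.cos(a)]])@(S[:2]-P[:2]),"turn",S[2]-P[2]+90)
```

```text
pose [532.73 239.43 -94.37] rms px 0.56
scene [[-0.5, 0.0], [0.7, -1.1], [-1.1, 0.7], [-0.7, -0.4], [-0.3, 0.4], [-0.2, -0.4], [0.1, 0.2]]
top [[-0.3, -0.4], [0.0, -0.0], [-0.3, 0.0], [0.4, -0.2], [-1.0, 0.1], [-1.4, -0.0]]
pose [504.76 274.84  -4.15] rms px 0.71
top [[-0.0, 0.8], [-0.9, 0.5], [-0.3, 0.6], [0.2, 0.3], [0.9, 0.1]]
scene [[-0.4, -0.2], [-0.6, 0.8], [0.8, 0.9], [-0.4, 1.3], [0.1, -1.2], [-0.1, 1.3]]
back in plane [ 30.45629369 -33.29587088] turn -0.21439145404637827
```

```bash
python3 -c "
from bench import r
print(r.job_done())"
```

```text
the job is handed in; nothing more can be done
None
```

The square stands on its foot, released, with its back against the plane: measured gap about 0.8 mm, turned about 0.2°, 30 mm from the plane's middle, plane hardly moved, other tools untouched; the job is handed in, no verdict returned.

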